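# Tilt check of an incubated tube from the dry-block heater

### The job

The incubated sample in the blue-capped tube is due for its tilt check. Lift the slate-grey cover plate straight up off the two pins of the dry-block heater and lay it down flat, handle up, inside the steel tray without dropping it; then draw the blue-capped tube straight up until it is wholly clear above the heater, and only then tip it over until it lies level, keeping the other tubes in their wells and everything else on the worktop where it is. Finish while still holding the tube level and steady in the gripper, at least 20 cm above the worktop: it is not put down or let go.

Things in the scene. Friction and masses are not known exactly. Their poses are not given: they have to be found in the camera images.
- heater: Off-white dry-block heater, fixed, with a control console (dark display, keys) on its front. Origin on the worktop under the block's centre; x from console to back, y along the row of wells, z up. Housing x -80 to 80, y -105 to 105 mm, rim 130 mm high; console out to x = -122, 105 mm high. Open pit inside the rim: x -65 to 65, y -83 to 83 mm. Left or right of the middle, turned up to 0.3 rad.
- block_top (a point): Centre of the top of the aluminium block in the heater's pit, 70 mm above the worktop. Four round wells, 19 mm wide, 58 mm deep (floor 12 mm above the worktop), at heater x = 0 and y = -54, -18, 18, 54 mm. The two rows of small black dots beside them are not open.
- pin_left (a point): Top of a steel pin, 8 mm thick, that stands on the heater's rim at x = 0, y = 94 mm and rises 14 mm above the rim.
- pin_right (a point): Top of the like pin at heater x = 0, y = -94 mm.
- cover: Loose dark slate-grey insulating cover plate, 160 x 210 x 8 mm, about 0.3 kg, lying on the heater's rim, parallel to it, with two 11 mm holes (x = 0, y = -94 and 94 mm) over the pins; it comes off them after rising 15 mm. Origin: centre of its underside; y along its long side, z up. Stiff; carries a black bridge handle.
- cover_bar (a point): Centre of the black handle bar of the cover: a bar 14 mm wide (along the cover's x), 14 mm high and 90 mm long (along y), 41 mm above the underside of the plate; the gap under the bar is 26 mm high and 66 mm long. Pinch it across x from above.
- tube_blue: Stiff sample tube with the BLUE cap, 17 mm thick, 112 mm long, 16 g. Origin: centre of its bottom end, z along it to the cap. Stands loosely (1.5 mm play) in one of the four wells, any of them, hidden by the cover at first; 54 mm stick up from the block, the cap ends 6 mm below the rim. Next tube 36 mm away along the row; 57 mm free on each side across it. Grip it 60 to 100 mm from the bottom.
- blue_cap (a point): On the axis of the blue-capped tube inside its cap, 105 mm from the bottom end.
- tube_red: Like the blue-capped tube, red cap; in another well. To stay there.
- tube_orange: Like the blue-capped tube, orange cap; in another well. To stay there.
- tube_white: Like the blue-capped tube, white cap; in another well. To stay there.
- tray: Empty pressed steel instrument tray, fixed, 289 x 394 mm over its rim and 25 mm high. Origin: centre of its underside; y along its long side, z up. Flat inner floor 252 x 356 mm, 2 mm above the worktop. On the other side of the robot's middle from the heater, turned up to 0.15 rad.
- petri_a: Bystander: lower of two stacked clear petri dishes, 61 mm wide, 15 mm high, behind the work.
- petri_b: Bystander: upper petri dish of the stack.
- reagent_a: Bystander: dropper bottle with orange cap, 26 x 75 mm, at the back.
- stapler_b: Bystander: red stapler, 131 mm long, behind the work on the right.
- pen_b: Bystander: blue pen lying on the blue notepad at the right.
- tape: Bystander: roll of label tape, 76 mm wide, 19 mm high, far left.

How it is judged:
By the outcome, as a careful person would: the job done as asked, in the order asked, and still so for the second after the job is handed in, while the arm keeps its last pose, push and grip.
It also fails if it takes over 58 s, if anything falls off the work surface, if the arm or the gripper's body presses on something with over 40 N, if the wrist force passes 120 N, or if a joint passes its speed limit or range.

### The arm

A 7-joint arm with a two-finger parallel gripper is mounted at the origin on a cart in front of the work surface, level with it; the furniture and walls round the work are solid. World frame = base frame: x ahead of the robot, y to its left, z up, the work surface at z = 0. Lengths are in mm, angles in rad, forces in N, time in s.
With the tool pointing down it reaches from about 400 to 850 mm from the base axis. Payload 10.4 kg.
Tool frame: the origin (TCP) lies at the very end of the fingers, on their centre line; the grasp point (between the pads) lies 19 mm behind it; z points along the fingers, y is the line along which they close (so a half turn about z gives the same grasp; the last joint's range is limited). The gripper opens to 87 mm and grips with 3 to 60 N. Pads are 19 mm wide; open, the fingers measure 117 mm over their backs; the gripper's body (75 mm by 190 mm) begins 51 mm behind the grasp point.
Start: joints at [1.084, 0.332, -0.065, 1.46, 0.022, 1.35, -0.088], TCP at [279.618, -558.987, 222.576] pointing down, gripper open.
Joint ranges: [-2.6, 2.6], [-0.5, 2.12], [-1.47, 1.34], [0.16, 2.42], [-1.27, 4.41], [0.06, 2.06], [-2.6, 2.6]. Speed limits (rad/s): [2.22, 2.22, 2.79, 2.79, 3.14, 3.14, 3.14].

### API

Orientations are given as [roll, pitch, yaw] about the fixed x, y, z axes, in that order (R = Rz(yaw) Ry(pitch) Rx(roll)).
In Python, from bench import monitor, viewer, job_done gives the robot as it stands.
- The arm moves only by the tool servo_tool, never from a script. Its argument "plan" is a list of rows, each a list of 2 entries, a list of its own where there are three numbers: the shift along the tool's x, y, z in m, then the turn, a rotation vector about the tool's x, y, z in rad. A call has 1 to 20 rows; each row is the pose to reach, as a shift and turn from the pose commanded when the call began, along the tool's axes at that moment; what a row does not reach only later rows make up. A row lasts 1/8 s, in which the tool goes at most 62.5 mm and 10.7 degrees, less where a joint would pass 70% of its speed; a pose out of reach is approached as far as the arm can. A call with a gripper value outside its range is refused whole. "gripper" is the opening, from -1 (shut) to 1 (fully open), set as the call begins (left out, the last holds). The fingers move at their own pace and stop on an object; the grip force is fixed at half the most. Time passes only in rows, so rows that repeat a pose let the fingers close. It gives the time, the measured TCP pose, the force, the opening and the grip force at its end, in the units of the state.
- monitor.observe(): the state, without advancing time (a new reading comes with each control period).
- viewer.camera(name): name is "scene" or "top" or "wrist"; returns the picture (480x640x3 uint8, red, green, blue); there is no depth.
- viewer.get_calibration(name): a dict with "vertical_fov" (degrees; the focal length in pixels is half the picture's height over the tangent of half this angle, whatever the lens; pixels are square), "cx", "cy" (the principal point, pixels), "dist" ([k1, k2, p1, p2, k3] as OpenCV has them; the pictures are not rectified), "view" (4x4, takes a point from world to camera coordinates). Camera axes: x right, y down, z forward; pixel columns grow to the right and rows downward; lengths in mm; the calibration is good to about 2 mm. A picture is of the moment at which its call begins: read the wrist's pose just before it. get_calibration takes no time and is no camera call; for the wrist camera it gives the pose at the moment of the call.
- job_done(): hands the job in; it is judged then, once.
The state is a dict: "time_s": time; "joints": joint angles; "qd": joint speeds; "joint_efforts": joint torques, N m; "position": TCP position; "ee_rot": TCP orientation; "force": force on the tool from outside, world axes, zero at the start; "wrist_torque": the same for the moment, N m; "grip_width": opening from 0.0 (shut) to 1.0 (fully open); "finger_force": force on a finger pad.
Only numpy, scipy, OpenCV 4.12 (cv2) and the standard library are available. Lean on these libraries where they do the work, as an engineer would, in place of code of your own. Each camera call takes 0.05 s, during which the arm holds its last target. There are 200 camera calls.

## Working session

There is one attempt and no reset: what is moved stays moved. The work goes in short steps, Python scripts to look and compute and a tool call to move; the robot and the scene stay as the last step left them, time stands still between calls to the robot, and variables do not carry over. Pictures are saved under pics/ and viewed, at most 10 in all, crops included, and the job is handed in when it is done.

Besides the shell and the picture viewer there is one more tool, called as name(argument=value, ...) on one line, values as JSON. servo_tool: Moves the arm, as the interface text tells. Its arguments: {"type":"object","properties":{"plan":{"type":"array","items":{"type":"array"}},"gripper":{"type":"number"}},"required":["plan"]}

```bash
mkdir -p pics; ls
python3 - <<'E'
from bench import monitor, viewer
import cv2
s=monitor.observe(); print(s)
for n in ("scene","top"):
    im=viewer.camera(n); cv2.imwrite(f"pics/{n}0.png",im[:,:,::-1]); print(n,viewer.get_calibration(n))
E
```

```text
pics
{'time_s': 0.0, 'joints': array([ 1.08438164,  0.33283642, -0.06473268,  1.46093091,  0.02161242,
        1.34989961, -0.08851469]), 'qd': array([0.00137602, 0.00075078, 0.0020587 , 0.00092659, 0.00076693,
       0.00065932, 0.00100985]), 'joint_efforts': array([-1.53608929e-03, -6.23245239e+01,  2.35830800e-02, -3.89883327e+01,
       -6.13102061e-02,  3.98310937e-02,  1.56080423e-04]), 'position': array([ 279.4394115 , -558.62381531,  221.78113292]), 'ee_rot': array([-3.14021620e+00,  6.59889826e-05,  4.63854440e-01]), 'force': array([ 0.31249943, -0.70305158, -0.85023316]), 'wrist_torque': array([ 0.00198697, -0.00910426, -0.01122982]), 'finger_force': 0.0, 'grip_width': 1.0002040504903214}
scene {'vertical_fov': 56.59623883767051, 'cx': 316.408302263805, 'cy': 242.35335492004398, 'dist': array([-0.06598394,  0.        ,  0.        ,  0.        ,  0.        ]), 'view': array([[-7.34552710e-01, -6.78541325e-01,  3.73975003e-03,
         4.67196553e+02],
       [-5.23725448e-01,  5.63435763e-01, -6.38945848e-01,
         3.89407136e+02],
       [ 4.31444054e-01, -4.71298007e-01, -7.69242626e-01,
         1.53907116e+03],
       [ 0.00000000e+00,  0.00000000e+00,  0.00000000e+00,
         1.00000000e+00]])}
top {'vertical_fov': 51.79287252950766, 'cx': 315.53086933253013, 'cy': 242.25183214663244, 'dist': array([0.02644186, 0.        , 0.        , 0.        , 0.        ]), 'view': array([[-4.80768242e-02, -9.98840418e-01,  2.53737154e-03,
         2.42801210e+01],
       [-9.52963637e-01,  4.51072971e-02, -2.99709257e-01,
         6.07895524e+02],
       [ 2.99247266e-01, -1.68270921e-02, -9.54027213e-01,
         1.46059689e+03],
       [ 0.00000000e+00,  0.00000000e+00,  0.00000000e+00,
         1.00000000e+00]])}
```

View pics/top0.png

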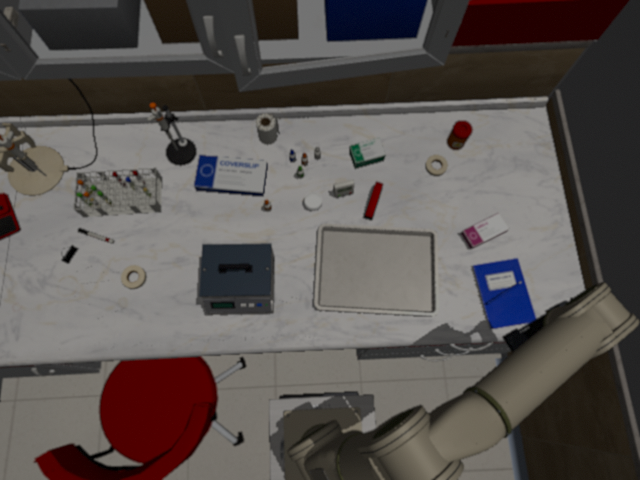

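View pics/scene0.png

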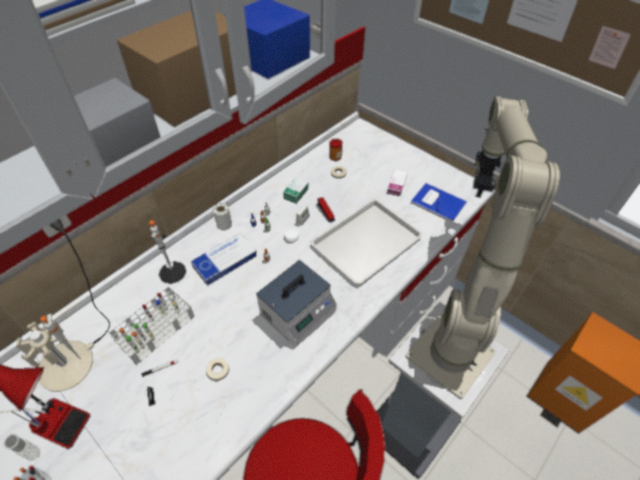

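The top view shows the heater (cover corners about (201,245)-(272,298), handle at (236,267)) left of the middle, console facing the robot. The tray (315,227)-(436,313) is on the right. The scene view agrees, with the handle at about (292,287).

```bash
cat > h.py <<'E'
import numpy as np, cv2
from bench import monitor, viewer
def cal(n):
    c=viewer.get_calibration(n); f=240/np.tan(np.radians(c["vertical_fov"]/2))
    return np.array([[f,0,c["cx"]],[0,f,c["cy"]],[0,0,1]]),np.array(c["dist"]),np.array(c["view"])
def proj(P,c):
    K,d,V=c; P=np.atleast_2d(np.array(P,float))
    return cv2.projectPoints(P,cv2.Rodrigues(V[:3,:3])[0],V[:3,3],K,d)[0][:,0]
def ray(uv,c):
    K,d,V=c; p=cv2.undistortPoints(np.array(uv,float).reshape(-1,1,2),K,d)[:,0]
    D=np.c_[p,np.ones(len(p))]@V[:3,:3]; return -V[:3,:3].T@V[:3,3],D
def onz(uv,z,c):
    o,D=ray(uv,c); return o+D*((z-o[2])/D[:,2])[:,None]
def fr(x,y,yaw,P):
    P=np.atleast_2d(np.array(P,float)); R=np.array([[np.cos(yaw),-np.sin(yaw)],[np.sin(yaw),np.cos(yaw)]])
    return np.c_[P[:,:2]@R.T+[x,y],P[:,2]]
E
python3 - <<'E'
from h import *
a=cv2.imread("pics/top0.png"); b=cv2.imread("pics/scene0.png")
c1=cv2.resize(a[235:325,190:290],(400,360),interpolation=2); c2=cv2.resize(b[255:345,245:345],(400,360),interpolation=2)
c3=cv2.resize(a[220:320,305:445],None,fx=2.4,fy=2.4,interpolation=2); c4=cv2.resize(b[195:290,305:425],None,fx=2.4,fy=2.4,interpolation=2)
o=np.zeros((600,800,3),np.uint8); o[:360,:400]=c1;o[:360,400:]=c2;o[360:,:336]=c3;o[360:588,400:688]=c4
cv2.imwrite("pics/c.png",o)
c=cal("top")
print(onz([(201,245),(271,244),(272,296),(199,297),(236,267)],138,c))
print(onz([(318,227),(435,233),(435,312),(315,309)],25,c))
E
```

```text
[[602.01874619 343.88702749 138.        ]
 [595.14937056 131.69788562 138.        ]
 [434.62782618 132.10386359 138.        ]
 [442.04831495 346.24920621 138.        ]
 [527.91511173 237.92327514 138.        ]]
[[ 682.38270106  -16.67999874   25.        ]
 [ 643.09824513 -401.79732055   25.        ]
 [ 382.40795574 -370.08197033   25.        ]
 [ 409.52277297    6.33595079   25.        ]]
```

View pics/c.png

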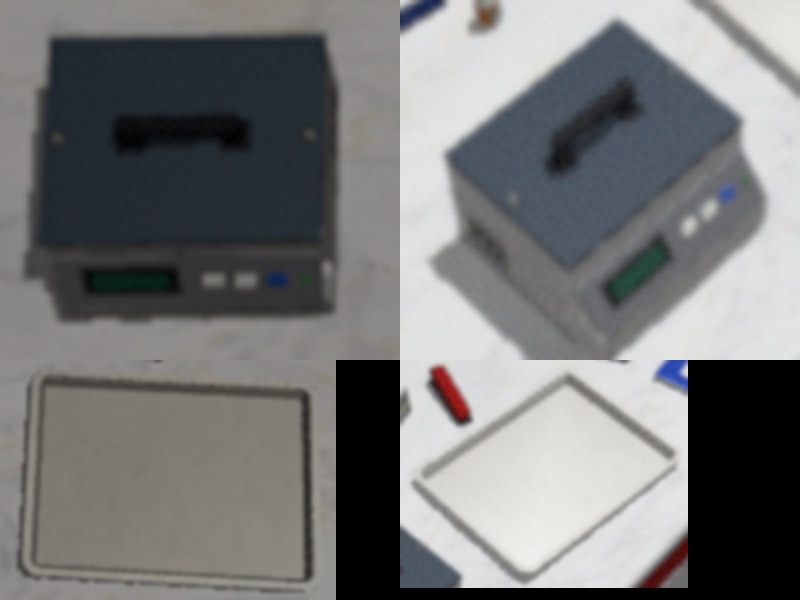

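Run:
```python
from h import *
from scipy.optimize import least_squares
T,S=cal("top"),cal("scene")
P=[(80,105,138),(80,-105,138),(-80,-105,138),(-80,105,138),(0,94,142),(0,-94,142)]
t=np.array([(50,37),(324,36),(329,246),(38,247),(57,137),(310,133)])/4.+[189.6,234.6]
s=np.array([(47,155),(216,20),(342,124),(170,268),(114,199),(276,70)])/4.+[244.6,254.6]
f=lambda p:np.r_[proj(fr(*p,P),T)-t,proj(fr(*p,P),S)-s].ravel()
for nm,g in(("both",f),("top",lambda p:f(p)[:12]),("scene",lambda p:f(p)[12:])):
    r=least_squares(g,[520,238,0],x_scale=[1,1,.01],loss="soft_l1"); print(nm,r.x.round(4)); 
    if nm=="both": print(f(r.x).reshape(-1,2).round(1))
# tray rim outer edges midpoints / corners (square-corner intersections)
t=np.array([(34,12),(318,27),(314,229),(20,218)])/2.4+[304.7,219.7]
s=np.array([(14,122),(169,14),(277,100),(126,222)])/2.4+[304.7,194.7]
Q=[(144.5,197,25),(144.5,-197,25),(-144.5,-197,25),(-144.5,197,25)]
f=lambda p:np.r_[proj(fr(*p,Q),T)-t,proj(fr(*p,Q),S)-s].ravel()
r=least_squares(f,[529,-196,-.09],x_scale=[1,1,.01]); print(r.x.round(4)); print(f(r.x).reshape(-1,2).round(1))
```

```text
both [ 5.221115e+02  2.387730e+02 -3.570000e-02]
[[-0.1 -0.1]
 [ 0.6 -0.6]
 [-1.4 -1.3]
 [-0.2 -0.6]
 [ 0.1  0.1]
 [-0.1  0.3]
 [-0.4  0.1]
 [ 1.2 -0.4]
 [ 1.4 -0.7]
 [ 0.4  0.7]
 [ 0.6  0.6]
 [-0.5  0.8]]
top [ 5.210310e+02  2.383952e+02 -3.360000e-02]
scene [ 5.23955e+02  2.39156e+02 -3.63000e-02]
[ 5.297641e+02 -1.939011e+02 -1.025000e-01]
[[-2.2 -0.8]
 [-1.7 -0.9]
 [ 1.7  2.1]
 [-1.3 -0.3]
 [-2.3 -2.5]
 [-0.2 -2.1]
 [ 4.8 -1.1]
 [ 0.8  0.1]]
```

```bash
cat >> h.py <<'E'
from scipy.spatial.transform import Rotation as Ro
def to(p,rpy):
    s=monitor.observe(); R=Ro.from_euler("xyz",s["ee_rot"]); G=Ro.from_euler("xyz",rpy)
    print("t",s["time_s"],"pos",s["position"].round(1),"rpy",np.round(s["ee_rot"],3),"F",s["force"].round(1),"j",s["joints"].round(2),"w",round(s["grip_width"],3))
    print("shift m",(R.inv().apply(np.array(p)-s["position"])/1000).round(4),"turn",(R.inv()*G).as_rotvec().round(4))
E
python3 -c "
from h import *
to([522,239,300],[np.pi,0,1.535])"
```

```text
t 0.1 pos [ 279.4 -558.7  221.8] rpy [-3.14   0.     0.464] F [-0.7 -0.8 -0.2] j [ 1.08  0.33 -0.06  1.46  0.02  1.35 -0.09] w 1.002
shift m [ 0.5738 -0.605  -0.0775] turn [-1.2000e-03 -6.0000e-04 -1.0712e+00]
```

servo_tool(plan=[[[0.01,-0.01,-0.03],[0,0,0]],[[0.03,-0.03,-0.06],[0,0,-0.03]],[[0.06,-0.065,-0.078],[0,0,-0.08]],[[0.1,-0.105,-0.078],[0,0,-0.16]],[[0.14,-0.147,-0.078],[0,0,-0.24]],[[0.18,-0.19,-0.078],[0,0,-0.33]],[[0.22,-0.232,-0.078],[0,0,-0.41]],[[0.26,-0.274,-0.078],[0,0,-0.5]],[[0.3,-0.316,-0.078],[0,0,-0.58]],[[0.34,-0.36,-0.078],[0,0,-0.66]],[[0.38,-0.4,-0.078],[0,0,-0.74]],[[0.42,-0.443,-0.078],[0,0,-0.82]],[[0.46,-0.485,-0.078],[0,0,-0.89]],[[0.5,-0.527,-0.078],[0,0,-0.95]],[[0.535,-0.565,-0.078],[0,0,-1.01]],[[0.56,-0.59,-0.078],[0,0,-1.05]],[[0.574,-0.605,-0.078],[0,0,-1.071]],[[0.574,-0.605,-0.078],[0,0,-1.071]],[[0.574,-0.605,-0.078],[0,0,-1.071]]], gripper=1)

```text
time_s: 2.48
position: [522.3, 237.9, 300.3]
ee_rot: [-3.141, 0.001, 1.534]
force: [0.1, -0.5, -0.0]
grip_width: 1.003
finger_force: 0.0
```

```bash
python3 -c "
from h import *
to([522,239,152],[np.pi,0,1.535])
c=cal('wrist'); im=viewer.camera('wrist')[:,:,::-1]; cv2.imwrite('pics/w1.png',im)
print(proj(fr(522,239,-.035,[(80,105,138),(80,-105,138),(-80,-105,138),(-80,105,138),(0,94,144),(0,-94,144),(0,45,178),(0,-45,178)]),c).round(0).tolist())
"
```

```text
t 2.475 pos [522.3 237.9 300.3] rpy [-3.141e+00  1.000e-03  1.534e+00] F [ 0.1 -0.5 -0. ] j [ 0.19  0.3  -0.87  1.44  0.23  1.51 -0.71] w 1.003
shift m [ 0.0012 -0.0003  0.1483] turn [-0.0002  0.0007 -0.0013]
[[413.0, 91.0], [399.0, 324.0], [231.0, 324.0], [215.0, 91.0], [314.0, 104.0], [315.0, 317.0], [314.0, 170.0], [315.0, 283.0]]
```

View pics/w1.png

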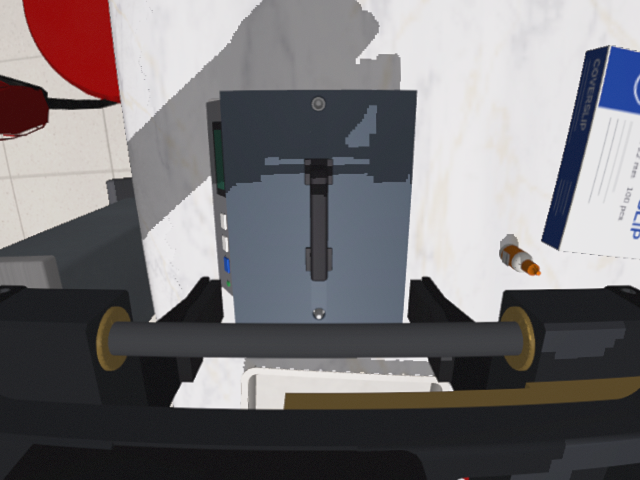

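Wrist view: the pins are at (319,103) and (319,314), and the bar is centred on u=319. That is about 4.5 px right of my prediction, so the heater is really at about (525, 240).

servo_tool(plan=[[[0.002,0.003,0.03],[0,0,0]],[[0.002,0.003,0.07],[0,0,0]],[[0.002,0.003,0.11],[0,0,0]],[[0.002,0.003,0.135],[0,0,0]],[[0.002,0.003,0.145],[0,0,0]],[[0.002,0.003,0.148],[0,0,0]],[[0.002,0.003,0.148],[0,0,0]]])

```text
time_s: 3.4
position: [525.9, 240.8, 153.5]
ee_rot: [3.14, -0.0, 1.534]
force: [0.6, 0.5, -0.5]
grip_width: 1.003
finger_force: 0.0
```

servo_tool(plan=[[[0,0,0],[0,0,0]],[[0,0,0],[0,0,0]],[[0,0,0],[0,0,0]],[[0,0,0],[0,0,0]],[[0,0,0],[0,0,0]],[[0,0,0],[0,0,0]],[[0,0,0],[0,0,0]],[[0,0,0],[0,0,0]]], gripper=-1)

```text
time_s: 4.4
position: [525.4, 240.8, 152.5]
ee_rot: [-3.142, 0.0, 1.535]
force: [0.2, 0.3, 1.3]
grip_width: 0.173
finger_force: 0.0
```

servo_tool(plan=[[[0,0,0],[0,0,0]],[[0,0,0],[0,0,0]],[[0,0,0],[0,0,0]],[[0,0,0],[0,0,0]]])

```text
time_s: 4.9
position: [525.4, 240.8, 152.6]
ee_rot: [3.142, 0.0, 1.535]
force: [-0.1, -0.1, -1.3]
grip_width: 0.156
finger_force: 30.0
```

servo_tool(plan=[[[0,0,-0.003],[0,0,0]],[[0,0,-0.008],[0,0,0]],[[0,0,-0.014],[0,0,0]],[[0,0,-0.02],[0,0,0]],[[0,0,-0.028],[0,0,0]],[[0,0,-0.04],[0,0,0]],[[0,0,-0.055],[0,0,0]],[[0,0,-0.07],[0,0,0]],[[0,0,-0.08],[0,0,0]],[[0,0,-0.08],[0,0,0]]])

```text
time_s: 6.15
position: [525.7, 241.0, 233.4]
ee_rot: [3.14, -0.0, 1.535]
force: [-0.0, -0.5, -3.9]
grip_width: 0.161
finger_force: 30.0
```

```bash
python3 -c "
from h import *
to([530,-194,232],[np.pi,0,np.pi/2-.1])
cv2.imwrite('pics/s2.png',viewer.camera('scene')[180:360,220:440,::-1]); T=viewer.camera('top')[:,:,::-1]; cv2.imwrite('pics/top2.png',T)
a=cv2.imread('pics/s2.png'); cv2.imwrite('pics/c2.png',np.vstack([cv2.resize(a,(366,300)),cv2.resize(T[220:370,180:363],(366,300))]))
"
```

```text
t 6.15 pos [525.7 241.  233.4] rpy [ 3.14  -0.     1.535] F [-0.  -0.5 -3.9] j [ 0.19  0.34 -0.86  1.54  0.26  1.38 -0.73] w 0.161
shift m [-0.4346  0.0199  0.0012] turn [ 0.0013 -0.0005  0.064 ]
```

View pics/c2.png

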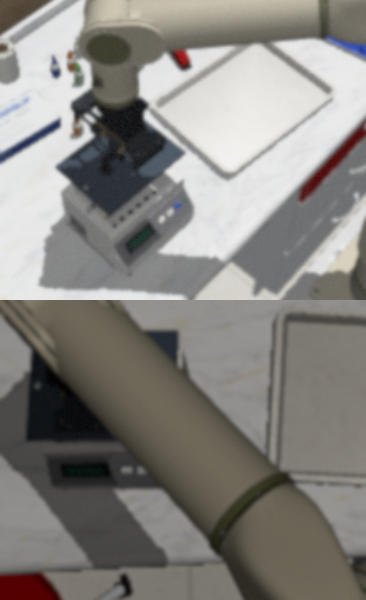

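The cover is off the pins and hanging level above the heater. Next I carry it over to the tray.

servo_tool(plan=[[[-0.01,0,0],[0,0,0]],[[-0.03,0.001,0],[0,0,0.004]],[[-0.06,0.003,0],[0,0,0.009]],[[-0.1,0.005,0],[0,0,0.015]],[[-0.14,0.006,0],[0,0,0.021]],[[-0.18,0.008,0],[0,0,0.027]],[[-0.22,0.01,0],[0,0,0.032]],[[-0.26,0.012,0],[0,0,0.038]],[[-0.3,0.014,0],[0,0,0.044]],[[-0.34,0.016,0],[0,0,0.05]],[[-0.375,0.017,0],[0,0,0.055]],[[-0.405,0.019,0],[0,0,0.06]],[[-0.425,0.02,0],[0,0,0.064]],[[-0.435,0.02,0],[0,0,0.064]],[[-0.435,0.02,0],[0,0,0.064]],[[-0.435,0.02,0],[0,0,0.064]]])

```text
time_s: 8.25
position: [530.0, -193.3, 232.7]
ee_rot: [3.141, -0.0, 1.473]
force: [0.6, -0.3, -2.2]
grip_width: 0.155
finger_force: 30.0
```

```bash
python3 -c "
from h import *
to([530,-194,34],[np.pi,0,np.pi/2-.1])
S=viewer.camera('scene')[180:300,290:440,::-1]; W=viewer.camera('wrist')[:,:,::-1]
cv2.imwrite('pics/c3.png',np.hstack([cv2.resize(S,(375,300)),cv2.resize(W,(400,300),interpolation=3)]))
"
```

```text
t 8.25 pos [ 530.  -193.3  232.7] rpy [ 3.141 -0.     1.473] F [ 0.6 -0.3 -2.2] j [ 0.8   0.25 -0.62  1.58  0.15  1.35  0.06] w 0.155
shift m [-8.000e-04  1.000e-04  1.987e-01] turn [ 0.0002 -0.0004  0.0018]
```

View pics/c3.png

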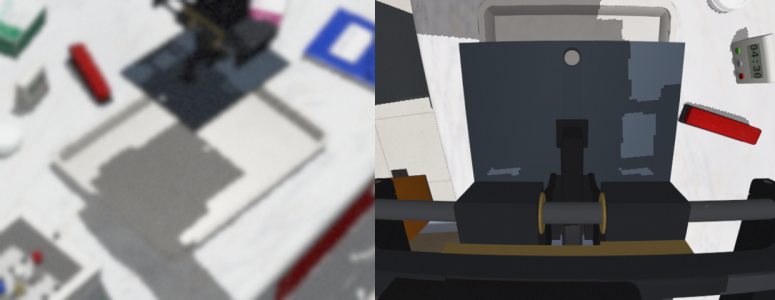

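The cover is held level and centred across the tray, with the wrist view showing the tray rim evenly on both sides. Now I lower it.

servo_tool(plan=[[[0,0,0.015],[0,0,0]],[[0,0,0.04],[0,0,0]],[[0,0,0.07],[0,0,0]],[[0,0,0.1],[0,0,0]],[[0,0,0.13],[0,0,0]],[[0,0,0.155],[0,0,0]],[[0,0,0.175],[0,0,0]],[[0,0,0.188],[0,0,0]],[[0,0,0.196],[0,0,0]],[[0,0,0.2],[0,0,0]],[[0,0,0.203],[0,0,0]],[[0,0,0.205],[0,0,0]],[[0,0,0.206],[0,0,0]],[[0,0,0.206],[0,0,0]]])

```text
time_s: 10.1
position: [529.8, -194.7, 26.7]
ee_rot: [3.141, 0.0, 1.471]
force: [-0.9, -0.8, -2.9]
grip_width: 0.16
finger_force: 30.0
```

servo_tool(plan=[[[0,0,0.001],[0,0,0]],[[0,0,0.0015],[0,0,0]],[[0,0,0.002],[0,0,0]],[[0,0,0.002],[0,0,0]]])

```text
time_s: 10.6
position: [529.7, -194.7, 24.6]
ee_rot: [3.142, 0.0, 1.471]
force: [-0.1, -0.1, -3.6]
grip_width: 0.161
finger_force: 30.0
```

servo_tool(plan=[[[0,0,0.0005],[0,0,0]],[[0,0,0.001],[0,0,0]],[[0,0,0.001],[0,0,0]]])

```text
time_s: 10.98
position: [529.8, -194.7, 24.1]
ee_rot: [3.141, 0.0, 1.471]
force: [-2.9, -0.1, 5.4]
grip_width: 0.156
finger_force: 30.0
```

The wrist force has turned upward, so the plate is resting on the tray floor. I'll release it and retreat.

servo_tool(plan=[[[0,0,0],[0,0,0]],[[0,0,0],[0,0,0]],[[0,0,0],[0,0,0]],[[0,0,0],[0,0,0]],[[0,0,0],[0,0,0]]], gripper=0.0)

```text
time_s: 11.6
position: [529.8, -194.7, 23.5]
ee_rot: [3.142, 0.0, 1.471]
force: [-0.5, 0.3, 0.5]
grip_width: 0.491
finger_force: 0.0
```

servo_tool(plan=[[[0,0,-0.01],[0,0,0]],[[0,0,-0.04],[0,0,0]],[[0,0,-0.08],[0,0,0]],[[0,0,-0.13],[0,0,0]],[[0,0,-0.18],[0,0,0]],[[0,0,-0.23],[0,0,0]],[[0,0,-0.26],[0,0,0]],[[0,0,-0.27],[0,0,0]],[[0,0,-0.27],[0,0,0]]])

```text
time_s: 12.72
position: [529.7, -194.6, 293.5]
ee_rot: [3.141, 0.0, 1.471]
force: [-0.0, -0.9, -0.5]
grip_width: 0.5
finger_force: 0.0
```

```bash
python3 -c "
from h import *
to([525,200,300],[np.pi,0,1.535])
S=viewer.camera('scene')[180:360,230:440,::-1]; W=viewer.camera('wrist')[:,:,::-1];T=viewer.camera('top')[230:330,190:290,::-1]
a=cv2.resize(S,(420,360)); a[0:1]=0
o=np.zeros((560,800,3),np.uint8); o[:360,:420]=a; o[:360,440:]=cv2.resize(T,(360,360),interpolation=2); cv2.imwrite('pics/c4.png',np.vstack([o[:360]]))
cv2.imwrite('pics/w4.png',W)
"
```

```text
t 12.725 pos [ 529.7 -194.6  293.5] rpy [3.141 0.    1.471] F [-0.  -0.9 -0.5] j [ 0.8   0.22 -0.62  1.49  0.13  1.47  0.07] w 0.5
shift m [ 0.3922 -0.044  -0.0066] turn [ 0.0003  0.0002 -0.064 ]
```

View pics/c4.png

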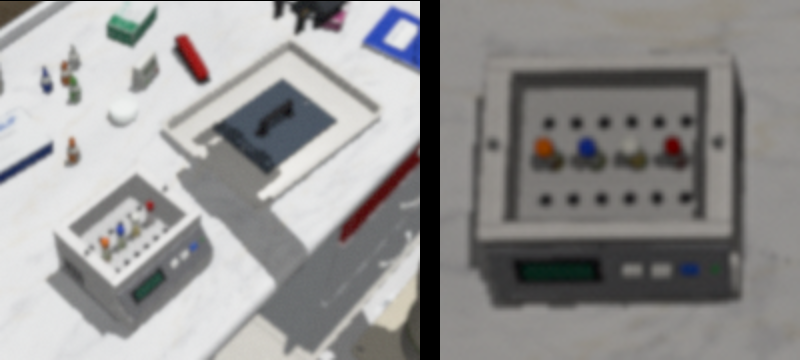

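The cover lies flat in the tray with its handle up. The tubes, left to right, are orange, blue, white and red, so blue is in the y=+18 well.

servo_tool(plan=[[[0.01,-0.001,-0.005],[0,0,0]],[[0.04,-0.004,-0.007],[0,0,-0.005]],[[0.08,-0.009,-0.007],[0,0,-0.01]],[[0.13,-0.014,-0.007],[0,0,-0.02]],[[0.18,-0.02,-0.007],[0,0,-0.03]],[[0.23,-0.025,-0.007],[0,0,-0.04]],[[0.28,-0.031,-0.007],[0,0,-0.045]],[[0.33,-0.037,-0.007],[0,0,-0.055]],[[0.38,-0.043,-0.007],[0,0,-0.06]],[[0.415,-0.046,-0.007],[0,0,-0.064]],[[0.43,-0.047,-0.007],[0,0,-0.064]],[[0.43,-0.047,-0.007],[0,0,-0.064]],[[0.43,-0.047,-0.007],[0,0,-0.064]]], gripper=-0.08)

```text
time_s: 14.5
position: [526.4, 236.2, 300.4]
ee_rot: [3.141, 0.001, 1.533]
force: [0.2, 0.3, -0.4]
grip_width: 0.463
finger_force: 0.0
```

```bash
python3 -c "
from h import *
to([526,258.5,83],[np.pi,0,1.535])
c=cal('wrist'); im=viewer.camera('wrist')[:,:,::-1].copy(); cv2.imwrite('pics/w5.png',im)
print(proj(fr(525.5,240.5,-.036,[(0,94,144),(0,-94,144),(0,54,124),(0,18,124),(0,-18,124),(0,-54,124)]),c).round(1).tolist())
m=(cv2.inRange(im,(120,30,0),(255,130,70))); n,l,st,ce=cv2.connectedComponentsWithStats(m)
print([(s.tolist(),e.round(1).tolist()) for s,e in zip(st,ce) if s[4]>20])
cv2.imwrite('pics/w5c.png',cv2.resize(im[60:360,180:460],None,fx=2,fy=2))
"
```

```text
t 14.5 pos [526.4 236.2 300.4] rpy [3.141e+00 1.000e-03 1.533e+00] F [ 0.2  0.3 -0.4] j [ 0.21  0.31 -0.89  1.43  0.24  1.52 -0.71] w 0.463
shift m [ 0.0225 -0.0013  0.2174] turn [ 0.0001  0.0009 -0.0023]
[[313.4, 99.4], [314.0, 314.0], [313.7, 149.1], [313.8, 190.1], [313.9, 229.1], [314.0, 265.9]]
[([0, 0, 640, 480, 304743], [317.4, 240.7]), ([596, 45, 44, 67, 2029], [618.4, 78.0]), ([634, 74, 6, 27, 119], [637.0, 87.3]), ([306, 183, 16, 17, 217], [313.4, 190.9]), ([220, 256, 6, 16, 73], [222.6, 263.5])]
```

View pics/w5c.png

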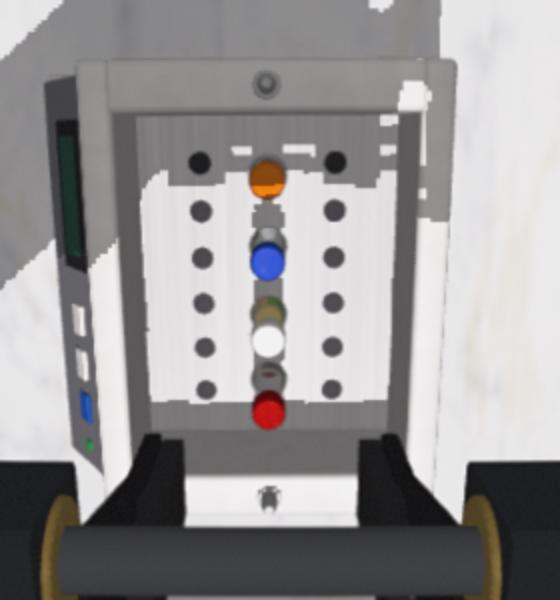

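Blue cap seen at (313.4,190.9) in the full picture, against a prediction of (313.8,190.1), so the model is good to about 1 mm. I'll descend on it.

servo_tool(plan=[[[0.01,0,0],[0,0,0]],[[0.022,-0.001,0.03],[0,0,0]],[[0.022,-0.001,0.07],[0,0,0]],[[0.022,-0.001,0.11],[0,0,0]],[[0.022,-0.001,0.14],[0,0,0]],[[0.022,-0.001,0.165],[0,0,0]],[[0.022,-0.001,0.185],[0,0,0]],[[0.022,-0.001,0.2],[0,0,0]],[[0.022,-0.001,0.211],[0,0,0]],[[0.022,-0.001,0.217],[0,0,0]],[[0.022,-0.001,0.217],[0,0,0]]])

```text
time_s: 15.92
position: [525.7, 259.9, 83.5]
ee_rot: [-3.142, 0.0, 1.535]
force: [0.9, -1.0, 0.1]
grip_width: 0.462
finger_force: 0.0
```

servo_tool(plan=[[[0,0,0],[0,0,0]],[[0,0,0],[0,0,0]],[[0,0,0],[0,0,0]],[[0,0,0],[0,0,0]],[[0,0,0],[0,0,0]],[[0,0,0],[0,0,0]]], gripper=-1)

```text
time_s: 16.68
position: [525.8, 259.9, 83.7]
ee_rot: [3.141, -0.0, 1.535]
force: [-0.8, -0.1, 2.4]
grip_width: 0.176
finger_force: 30.0
```

servo_tool(plan=[[[0,0,-0.004],[0,0,0]],[[0,0,-0.012],[0,0,0]],[[0,0,-0.024],[0,0,0]],[[0,0,-0.04],[0,0,0]],[[0,0,-0.056],[0,0,0]],[[0,0,-0.072],[0,0,0]],[[0,0,-0.09],[0,0,0]],[[0,0,-0.11],[0,0,0]],[[0,0,-0.13],[0,0,0]],[[0,0,-0.15],[0,0,0]],[[0,0,-0.175],[0,0,0]],[[0,0,-0.2],[0,0,0]],[[0,0,-0.23],[0,0,0]],[[0,0,-0.255],[0,0,0]],[[0,0,-0.27],[0,0,0]],[[0,0,-0.28],[0,0,0]],[[0,0,-0.28],[0,0,0]]])

```text
time_s: 18.8
position: [525.7, 260.0, 363.7]
ee_rot: [3.141, -0.0, 1.535]
force: [0.2, -0.9, 0.2]
grip_width: 0.175
finger_force: 30.0
```

```bash
python3 -c "
from h import *
to([526,258.5,363],[np.pi,0,1.535])
S=viewer.camera('scene')[150:330,220:430,::-1]; W=viewer.camera('wrist')[:,:,::-1]
cv2.imwrite('pics/c6.png',np.hstack([cv2.resize(S,(420,360)),cv2.resize(W[:,100:580],(360,360),interpolation=3)]))
"
```

```text
t 18.8 pos [525.7 260.  363.7] rpy [ 3.141 -0.     1.535] F [ 0.2 -0.9  0.2] j [ 0.14  0.33 -0.9   1.28  0.26  1.65 -0.75] w 0.175
shift m [-0.0015  0.0003  0.0007] turn [ 0.0002 -0.0002 -0.0001]
```

View pics/c6.png

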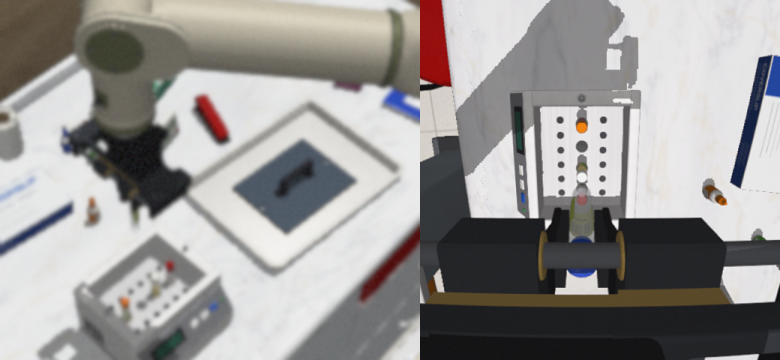

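The tube is drawn fully out (its bottom end is at z≈292), and the other three are still in their wells. Now I tip the tool outward, half way first.

servo_tool(plan=[[[0.002,0.005,-0.003],[-0.04,0.02,0]],[[0.005,0.01,-0.006],[-0.11,0.055,0]],[[0.008,0.016,-0.01],[-0.2,0.1,0]],[[0.012,0.024,-0.015],[-0.3,0.15,0]],[[0.016,0.032,-0.02],[-0.4,0.2,0]],[[0.02,0.04,-0.025],[-0.5,0.25,0]],[[0.024,0.048,-0.03],[-0.6,0.3,0]],[[0.027,0.054,-0.033],[-0.67,0.335,0]],[[0.027,0.054,-0.035],[-0.7,0.35,0]],[[0.027,0.054,-0.035],[-0.7,0.35,0]]])

```text
time_s: 20.15
position: [580.0, 284.5, 397.4]
ee_rot: [2.416, -0.32, 1.657]
force: [1.3, -0.7, -0.4]
grip_width: 0.175
finger_force: 30.0
```

```bash
python3 -c "
from h import *
R0=Ro.from_euler('xyz',[np.pi,0,1.535]); w=np.array([-.896,.444,0]); G=R0*Ro.from_rotvec(w*np.pi/2)
print('tool z',G.apply([0,0,1]))
to([620,305,420],G.as_euler('xyz'))
"
```

```text
tool z [ 9.11338051e-01  4.11658785e-01 -3.76995642e-05]
t 20.15 pos [580.  284.5 397.4] rpy [ 2.416 -0.32   1.657] F [ 1.3 -0.7 -0.4] j [ 0.39 -0.24 -0.81  1.84 -0.22  0.69 -0.4 ] w 0.175
shift m [0.0232 0.0418 0.0156] turn [-0.7081  0.3496 -0.0016]
```

```bash
python3 -c "
from h import *
for z in(0,400,600):print(z,onz([(250,88),(180,105)],z,cal('top'))[:,:2].round(0).tolist())
R0=Ro.from_euler('xyz',[np.pi,0,1.535]); w=np.array([-.896,.444,0]); G=R0*Ro.from_rotvec(w*np.pi/2)
to([650,318,400],G.as_euler('xyz'))
"
```

```text
0 [[1245.0, 206.0], [1184.0, 461.0]]
400 [[965.0, 159.0], [920.0, 350.0]]
600 [[825.0, 136.0], [788.0, 294.0]]
t 20.15 pos [580.  284.5 397.4] rpy [ 2.416 -0.32   1.657] F [ 1.3 -0.7 -0.4] j [ 0.39 -0.24 -0.81  1.84 -0.22  0.69 -0.4 ] w 0.175
shift m [0.0268 0.0502 0.0528] turn [-0.7081  0.3496 -0.0016]
```

servo_tool(plan=[[[0.004,0.008,0.008],[-0.03,0.015,0]],[[0.009,0.017,0.018],[-0.1,0.05,0]],[[0.014,0.026,0.028],[-0.2,0.1,0]],[[0.018,0.034,0.036],[-0.3,0.15,0]],[[0.021,0.04,0.042],[-0.4,0.2,0]],[[0.024,0.045,0.047],[-0.5,0.247,0]],[[0.026,0.049,0.051],[-0.6,0.297,0]],[[0.027,0.05,0.053],[-0.67,0.331,0]],[[0.027,0.05,0.053],[-0.708,0.35,-0.002]],[[0.027,0.05,0.053],[-0.708,0.35,-0.002]],[[0.027,0.05,0.053],[-0.708,0.35,-0.002]],[[0.027,0.05,0.053],[-0.708,0.35,-0.002]]])

```text
time_s: 21.65
position: [602.3, 320.2, 528.2]
ee_rot: [1.787, -0.448, 1.868]
force: [-0.1, -0.3, -0.1]
grip_width: 0.174
finger_force: 30.0
```

```bash
python3 -c "
from h import *
s=monitor.observe();R=Ro.from_euler('xyz',s['ee_rot']);print('tool z',R.apply([0,0,1]),s['qd'].round(3))
R0=Ro.from_euler('xyz',[np.pi,0,1.535]); w=np.array([-.896,.444,0]); G=R0*Ro.from_rotvec(w*np.pi/2)
to([650,318,400],G.as_euler('xyz'))
S=viewer.camera('scene')[120:330,200:445,::-1]; W=viewer.camera('wrist')[:,:,::-1]
cv2.imwrite('pics/c7.png',np.hstack([cv2.resize(S,(420,360)),cv2.resize(W[:,100:580],(360,360),interpolation=3)]))
"
```

```text
tool z [ 0.90662119  0.37505033 -0.19332686] [-0.321 -0.197  0.309  0.048 -0.001 -0.    -0.06 ]
t 21.65 pos [602.3 320.2 528.2] rpy [ 1.787 -0.448  1.868] F [-0.1 -0.3 -0.1] j [ 0.38 -0.43 -0.81  2.04 -1.27  0.07  0.51] w 0.174
shift m [-0.0701 -0.0964  0.0672] turn [-0.1602  0.1148 -0.0008]
```

View pics/c7.png

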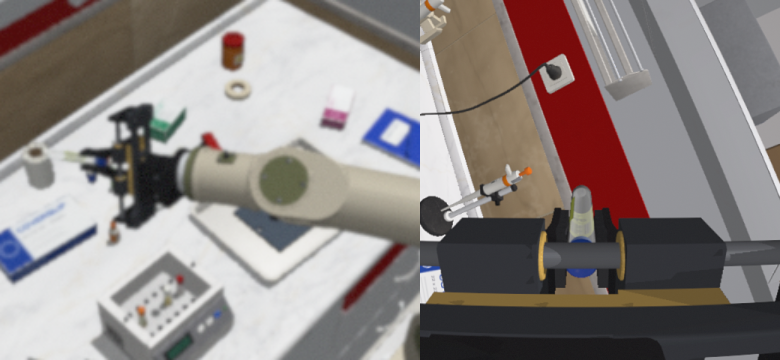

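Tipping straight outward ran j5 and j6 into their limits: the tool is 11° short of level, with the tube still held. I'll back out to vertical over the heater and tip sideways with j5 instead.

```bash
python3 -c "
from h import *
to([530,200,420],[np.pi,0,1.535])
"
```

```text
t 21.75 pos [602.  320.8 529.1] rpy [ 1.786 -0.448  1.869] F [-0.3  0.2 -0.6] j [ 0.38 -0.43 -0.81  2.04 -1.27  0.07  0.51] w 0.176
shift m [-0.1322 -0.0785 -0.0897] turn [ 1.2447 -0.5902 -0.0237]
```

servo_tool(plan=[[[-0.012,-0.007,-0.008],[0.11,-0.053,-0.002]],[[-0.025,-0.015,-0.017],[0.24,-0.112,-0.004]],[[-0.038,-0.023,-0.026],[0.36,-0.171,-0.007]],[[-0.05,-0.03,-0.035],[0.48,-0.23,-0.009]],[[-0.065,-0.038,-0.044],[0.61,-0.29,-0.012]],[[-0.065,-0.038,-0.044],[0.61,-0.29,-0.012]]])

```text
time_s: 22.5
position: [568.9, 259.4, 475.0]
ee_rot: [2.492, -0.285, 1.615]
force: [0.1, 0.9, -0.1]
grip_width: 0.171
finger_force: 30.0
```

```bash
python3 -c "
from h import *
to([530,200,420],[np.pi,0,1.535])
"
```

```text
t 22.5 pos [568.9 259.4 475. ] rpy [ 2.492 -0.285  1.615] F [ 0.1  0.9 -0.1] j [ 0.79 -0.34 -1.    1.64 -0.42  1.   -0.23] w 0.171
shift m [-0.0707 -0.0551  0.004 ] turn [ 0.6328 -0.3007 -0.0154]
```

servo_tool(plan=[[[-0.014,-0.011,0.001],[0.13,-0.06,-0.003]],[[-0.028,-0.022,0.002],[0.25,-0.12,-0.006]],[[-0.042,-0.033,0.002],[0.38,-0.18,-0.009]],[[-0.057,-0.044,0.003],[0.51,-0.24,-0.012]],[[-0.071,-0.055,0.004],[0.633,-0.301,-0.015]],[[-0.071,-0.055,0.004],[0.633,-0.301,-0.015]],[[-0.071,-0.055,0.004],[0.633,-0.301,-0.015]]])

```text
time_s: 23.38
position: [528.2, 203.1, 419.9]
ee_rot: [3.138, -0.0, 1.54]
force: [-0.3, 0.4, 1.2]
grip_width: 0.174
finger_force: 30.0
```

```bash
python3 -c "
from h import *
to([530,200,420],[np.pi,0,1.535])
"
```

```text
t 23.375 pos [528.2 203.1 419.9] rpy [ 3.138 -0.     1.54 ] F [-0.3  0.4  1.2] j [ 0.45  0.41 -1.29  1.2   0.41  1.8  -0.75] w 0.174
shift m [-0.0031  0.0019 -0.0001] turn [ 0.0033 -0.0004  0.0046]
```

servo_tool(plan=[[[-0.008,0,0],[0,-0.04,0]],[[-0.022,0,0],[0,-0.12,0]],[[-0.04,0,0],[0,-0.22,0]],[[-0.058,0,0],[0,-0.33,0]],[[-0.076,0,0],[0,-0.44,0]],[[-0.094,0,0],[0,-0.55,0]],[[-0.11,0,0],[0,-0.66,0]],[[-0.122,0,0],[0,-0.74,0]],[[-0.13,0,0],[0,-0.785,0]],[[-0.13,0,0],[0,-0.785,0]]])

```text
time_s: 24.62
position: [523.7, 69.9, 421.2]
ee_rot: [3.138, 0.787, 1.533]
force: [-0.6, 0.2, -0.2]
grip_width: 0.173
finger_force: 30.0
```

```bash
python3 -c "
from h import *
R0=Ro.from_euler('xyz',[np.pi,0,1.54]); G=R0*Ro.from_rotvec([0,-np.pi/2,0])
print('tool z',G.apply([0,0,1]))
to([530,-50,420],G.as_euler('xyz'))
"
```

```text
tool z [-3.07914591e-02 -9.99525831e-01 -1.11022302e-16]
t 24.625 pos [523.7  69.9 421.2] rpy [3.138 0.787 1.533] F [-0.6  0.2 -0.2] j [-0.27  0.33 -0.46  1.3   0.77  2.05 -0.59] w 0.173
shift m [-0.0836  0.0105  0.0856] turn [-0.0033 -0.7838 -0.004 ]<sys>:0: UserWarning: Gimbal lock detected. Setting third angle to zero since it is not possible to uniquely determine all angles.
```

```bash
python3 -W ignore -c "
from h import *
a=-.8
G=Ro.from_rotvec(np.pi/2*np.array([np.sin(a),-np.cos(a),0]))*Ro.from_euler('xyz',[np.pi,0,1.54])
print('tool z',G.apply([0,0,1]))
to([640,-20,440],G.as_euler('xyz'))
"
```

```text
tool z [ 6.96706709e-01 -7.17356091e-01 -1.66533454e-16]
t 24.625 pos [523.7  69.9 421.2] rpy [3.138 0.787 1.533] F [-0.6  0.2 -0.2] j [-0.27  0.33 -0.46  1.3   0.77  2.05 -0.59] w 0.173
shift m [-0.0737  0.1194  0.0477] turn [-0.9935 -0.3841  0.4075]
```

servo_tool(plan=[[[-0.005,0.008,0.003],[-0.06,-0.025,0.025]],[[-0.012,0.02,0.008],[-0.16,-0.06,0.065]],[[-0.02,0.032,0.013],[-0.27,-0.104,0.11]],[[-0.028,0.045,0.018],[-0.38,-0.147,0.156]],[[-0.036,0.058,0.023],[-0.49,-0.19,0.2]],[[-0.044,0.071,0.028],[-0.6,-0.23,0.246]],[[-0.052,0.085,0.034],[-0.71,-0.274,0.29]],[[-0.06,0.098,0.039],[-0.82,-0.317,0.336]],[[-0.068,0.11,0.044],[-0.92,-0.356,0.377]],[[-0.072,0.117,0.047],[-0.97,-0.375,0.398]],[[-0.074,0.119,0.048],[-0.9935,-0.384,0.4075]],[[-0.074,0.119,0.048],[-0.9935,-0.384,0.4075]],[[-0.074,0.119,0.048],[-0.9935,-0.384,0.4075]],[[-0.074,0.119,0.048],[-0.9935,-0.384,0.4075]]])

```text
time_s: 26.38
position: [640.2, -19.0, 439.0]
ee_rot: [1.573, 0.77, 0.773]
force: [-0.2, -0.6, -0.4]
grip_width: 0.172
finger_force: 30.0
```

```bash
python3 -W ignore -c "
from h import *
a=-.8
G=Ro.from_rotvec(np.pi/2*np.array([np.sin(a),-np.cos(a),0]))*Ro.from_euler('xyz',[np.pi,0,1.54])
to([640,-20,440],G.as_euler('xyz'))
s=monitor.observe();print(Ro.from_euler('xyz',s['ee_rot']).apply([0,0,1]),s['qd'].round(3))
"
```

```text
t 26.375 pos [640.2 -19.  439. ] rpy [1.573 0.77  0.773] F [-0.2 -0.6 -0.4] j [-0.24  0.12 -0.41  2.02  1.68  1.49 -1.37] w 0.172
shift m [-0.0013  0.0001  0.0005] turn [-0.0007 -0.0019  0.0011]
[ 0.69733326 -0.71674466 -0.0018455 ] [-0.004  0.002  0.004  0.004  0.002 -0.001 -0.003]
```

```bash
python3 -W ignore -c "
from h import *
s=monitor.observe();R=Ro.from_euler('xyz',s['ee_rot']);c=cal('wrist');im=viewer.camera('wrist')[:,:,::-1]
p=lambda z,x=0:R.apply([x,0,z])+s['position']
print('tip (near/axis/far side), cap', proj([p(71,-8.5),p(71),p(71,8.5),p(-34)],c).round(1).tolist())
u=int(proj([p(71)],c)[0,0]); print([(v,im[v,u].tolist()) for v in range(225,320,4)])
old=cv2.imread('pics/c7.png')[:,420:]; x=162
print('c7',[(round(v/.75),old[v,x].tolist()) for v in range(172,225,3)])
"
```

```text
tip (near/axis/far side), cap [[315.2, 263.6], [315.2, 251.1], [315.2, 238.5], [315.2, 337.7]]
[(225, [143, 138, 138]), (229, [143, 138, 137]), (233, [141, 138, 137]), (237, [142, 138, 137]), (241, [142, 138, 137]), (245, [144, 138, 137]), (249, [102, 101, 102]), (253, [124, 124, 124]), (257, [127, 127, 126]), (261, [129, 128, 129]), (265, [113, 113, 112]), (269, [111, 113, 113]), (273, [110, 112, 112]), (277, [111, 112, 113]), (281, [111, 112, 112]), (285, [123, 148, 145]), (289, [122, 146, 145]), (293, [119, 128, 127]), (297, [122, 149, 147]), (301, [131, 139, 138]), (305, [130, 139, 139]), (309, [130, 139, 138]), (313, [124, 137, 134]), (317, [124, 81, 67])]
c7 [(229, [12, 11, 122]), (233, [11, 10, 121]), (237, [11, 10, 121]), (241, [12, 11, 121]), (245, [25, 24, 118]), (249, [100, 100, 99]), (253, [134, 133, 133]), (257, [141, 140, 140]), (261, [134, 135, 135]), (265, [120, 121, 121]), (269, [119, 120, 121]), (273, [118, 120, 120]), (277, [118, 118, 118]), (281, [118, 118, 117]), (285, [128, 153, 152]), (289, [130, 156, 154]), (293, [126, 141, 140]), (297, [128, 150, 149])]
```

```bash
python3 -c "
from bench import job_done
print(job_done())"
```

```text
the job is handed in; nothing more can be done
None
```

I handed the job in at 26.4 s with the blue-capped tube held level and steady about 44 cm above the worktop, the cover flat and handle up in the tray, and the other three tubes still in their wells when last seen; my first tip hit joint limits, so I turned the tube back upright clear above the heater and tipped it a different way, and its final tilt was checked only from one wrist image and the tool pose, since I had used all 10 picture views.

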